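# Unstack the wash things onto their mats

## Robot

A 7-joint arm with a two-finger parallel gripper is mounted at the origin on the work surface. World frame = base frame: x ahead of the robot, y to its left, z up, the work surface at z = 0. Lengths are in m, angles in rad, forces in N, time in s.
With the tool pointing down it reaches from about 0.4 to 0.85 m from the base axis. Payload 4.5 kg.
Tool frame: the origin (TCP) lies where the fingers leave the gripper's body, on its centre line; the fingertips stand 64 mm ahead of it and the grasp point (between the pads) lies 45 mm ahead of it; z points along the fingers, y is the direction in which the jaws open and shut (so a half turn about z gives the same grasp; the last joint's range is limited). The gripper opens to 88 mm and grips with 3 to 60 N. Pads are 18 mm wide; open, the fingers measure 123 mm over their backs; the gripper's body (75 mm by 187 mm) begins 45 mm behind the grasp point.
Start: joints at [-1.241, 0.689, -0.195, 1.565, 0.157, 0.902, -0.215], TCP at [0.182, 0.598, 0.303] pointing down, gripper open.
Joint ranges: [-3.01, 3.01], [-0.46, 2.08], [-1.47, 1.51], [0.13, 2.56], [-1, 4.14], [0.04, 2.09], [-2.66, 2.66]. Speed limits (rad/s): [2.57, 2.57, 3.14, 3.14, 3.14, 3.14, 3.14].

## Interface

Orientations are given as a unit quaternion [x, y, z, w].
In Python, from plant import monitor, snapshot, workorder, finder gives the robot as it stands.
- The arm moves only by the tool carry_out, never from a script. Its argument "motion" is one flat list of numbers, 6 for each row, row after row: the shift along the tool's x, y, z in cm, then the turn, a rotation vector about the tool's x, y, z in rad. In form: [x, y, z, rx, ry, rz, x, y, z, rx, ry, rz, ...]. A call has 1 to 8 rows; each row shifts and turns the commanded pose from where the row before left it, along the tool's axes as they then stand; what a row does not reach is not made up. A row lasts 1/8 s, in which the tool goes at most 62.5 mm and 10.7 degrees, less where a joint would pass 70% of its speed; a pose out of reach is approached as far as the arm can. A call with a gripper value outside its range is refused whole. "hand" is the finger opening in cm, from 0 to 8.81, set as the call begins (left out, the last holds). The fingers move at their own pace and stop on an object; "grip_force" is the grip in N (left out, the last holds). Time passes only in rows, so rows that do not move let the fingers close. It gives the time, the measured TCP pose, the force and the opening at its end, in the units of the state.
- monitor.get_state(): the state, without advancing time (a new reading comes with each control period).
- snapshot(name): name is "scene" or "top"; returns a dict with "frame" (384x512x3 uint8, red, green, blue), "range_z" (384x512 float32, m along the optical axis (not along the pixel's ray), 0 where there is no reading), "fx", "fy", "cx", "cy" (pixels), "rvec" (rotation vector, rad) and "tvec" (3), from world to camera coordinates, as OpenCV has them. Camera axes: x right, y down, z forward; pixel columns grow to the right and rows downward; lengths in m; the calibration is good to about 2 mm. A picture is of the moment at which its call begins.
- workorder.finish_job(): hands the job in, once; it reports no verdict.
Trained networks look in a picture, given as the dict that the camera call returned (one of the last four; its "shot" number tells which), for a name from the list of things; names that differ only in an ending like _2 or _b are one class to them, and where a whole thing is asked for, a point or a joint stands for the part that bears it (a point fixed in the world has none). Each returns a list of dicts, best first, with "p" (0 to 1); they miss things now and then, are a little off and sometimes report something else, mostly with a low value. They report only what shows in the picture. A call takes as long as a camera call.
- finder.masks_of(picture, thing): "pixels" (384x512 bool, what is visible of it) and "extent" ([left, top, right, bottom] in pixels, round what is visible of it).
The state is a dict: "clock": time; "q": joint angles; "qd": joint speeds; "joint_torque": joint torques, N m; "tool_pos": TCP position; "eef_rot": TCP orientation; "contact_force": force on the tool from outside, world axes, zero at the start; "moment": the same for the moment, N m; "opening": opening from 0.0 (shut) to 1.0 (fully open).
Only numpy, scipy, OpenCV 4.12 (cv2) and the standard library are available. Lean on these libraries where they do the work, as an engineer would, in place of code of your own. Each camera call takes 0.05 s, during which the arm holds its last target. There are 200 camera calls.

## Task

The wash things have been piled up in two stacks on the laundry bench. Take the stacks apart and stand each thing upright in the middle of its own mat: the blue tin, yellow soap case and green brush each on the rectangular mat of its colour, lying lengthways along it, the pink dipper on the round pink mat, and the jar on the round cork coaster. The jar is glass: never tip it over, and set it down gently on its coaster rather than dropping it.

Things in the scene. Friction and masses are not known exactly. Their poses are not given: they have to be found in the camera images.
- tin_mid (a point): Blue metal tin with its hinged lid shut, used closed: 104 mm (x) by 62 mm (y), 40 mm high, flat top, about 0.25 kg. Stands at the bottom of one of the two stacks. Origin of the entry: the middle of the thing, half-way up; z up, x along its length.
- case_mid (a point): Yellow plastic soap case, shut, in one piece: 96 mm (x) by 60 mm (y), 40 mm high, flat top, about 0.16 kg. Stands at the bottom of the other stack. Origin of the entry: the middle of the thing, half-way up; z up, x along its length.
- brush_mid (a point): Green scrub brush lying bristles down, 92 mm (x) by 48 mm (y), 40 mm high: the upper 22 mm is the rigid green block, the lower 18 mm the cream bristles (rigid here, 82 by 38 mm). About 0.13 kg. It lies on the tin or on the soap case, and the jar stands on it. Origin of the entry: the middle of the thing, half-way up; z up, x along its length.
- dipper_mid (a point): Pink plastic dipper: an upright open cup 62 mm high, 50 mm across at the foot and 56 mm at the rim, with a flat handle 16 mm wide and 6 mm thick that sticks out level along the dipper's -x from the cup's wall to 101 mm from the cup's axis, 55 mm above the foot. About 0.09 kg. It stands on the tin or on the soap case, whichever the brush is not on. Origin of the entry: on the cup's axis, 31 mm above its foot; z up, handle towards -x.
- jar_mid (a point): Small round glass jar with a red screw lid: glass 42 mm across and 46 mm high, lid 45 mm across and 14 mm high on top of it (60 mm in all), about 0.14 kg. It stands on the brush, the top of the taller stack. Origin of the entry: the middle of the thing, half-way up; z up, its yaw means nothing.
- tin_mat: Fixed. Origin: centre of its underside (its top is 4 mm above). Plain blue rectangular mat, 134 mm (x) by 92 mm (y), 4 mm thick: the tin's place.
- case_mat: Fixed. Origin: centre of its underside (its top is 4 mm above). Plain yellow rectangular mat, 126 mm (x) by 90 mm (y), 4 mm thick: the soap case's place.
- brush_mat: Fixed. Origin: centre of its underside (its top is 4 mm above). Green rectangular mat with darker cross stripes, 122 mm (x) by 78 mm (y), 4 mm thick: the scrub brush's place.
- dipper_mat: Fixed. Origin: centre of its underside (its top is 4 mm above). Round pink mat with a darker pink middle, 92 mm across, 4 mm thick: the dipper's place.
- jar_mat: Fixed. Origin: centre of its underside (its top is 4 mm above). Round brown cork coaster, 80 mm across, 4 mm thick: the jar's place.

How it is judged:
At the end, for the whole second after the job is handed in: Each of the five things rests on its own mat, upright (within 0.12 rad), released and still, its middle within 15 mm (horizontally) of the mat's middle; the tin, soap case and brush lie along their mats within 0.3 rad, either way round; the dipper and the jar may face any way (horizontal distance between tin_mid and tin_mat below 0.015 m and z of tin_mid in the frame of tin_mat between 0.021 and 0.028 m and angle between each of tin_mid, case_mid, brush_mid, dipper_mid, jar_mid's own z axis and vertical below 0.12 rad and linear speed of each of tin, case, brush, dipper, jar below 0.02 m/s and angle between the x axis of tin_mid and the x axis of tin_mat, either way round below 0.3 rad and horizontal distance between case_mid and case_mat below 0.015 m and z of case_mid in the frame of case_mat between 0.021 and 0.028 m and angle between the x axis of case_mid and the x axis of case_mat, either way round below 0.3 rad and horizontal distance between brush_mid and brush_mat below 0.015 m and z of brush_mid in the frame of brush_mat between 0.021 and 0.028 m and angle between the x axis of brush_mid and the x axis of brush_mat, either way round below 0.3 rad and horizontal distance between dipper_mid and dipper_mat below 0.015 m and z of dipper_mid in the frame of dipper_mat between 0.032 and 0.039 m and horizontal distance between jar_mid and jar_mat below 0.015 m and z of jar_mid in the frame of jar_mat between 0.031 and 0.038 m); the robot touches nothing.
It fails at once if the glass jar is tipped over (more than 0.6 rad) (angle between jar_mid's own z axis and vertical above 0.6 rad).
It fails at once if the glass jar is dropped on its coaster: it comes down the last 25 mm onto it faster than 0.4 m/s (a fall of more than about 8 mm) (linear speed of jar above 0.4 m/s and horizontal distance between jar_mid and jar_mat below 0.04 m and z of jar_mid in the frame of jar_mat below 0.059 m).
It also fails if it takes over 136 s, if anything falls off the work surface, if the arm or the gripper's body presses on something with over 40 N, if the wrist force passes 120 N, or if a joint passes its speed limit or range.

## Working session

There is one attempt and no reset: what is moved stays moved. The work goes in short steps, Python scripts to look and compute and a tool call to move; the robot and the scene stay as the last step left them, time stands still between calls to the robot, and variables do not carry over. Pictures are saved under pics/ and viewed, about 12 in all and at most 16, crops included, and the job is handed in when it is done.

Besides the shell and the picture viewer there is one more tool, called after ">>>" in YAML: its name, and indented under it one key for each argument. carry_out: Moves the arm, as the interface text tells. Its arguments: {"type":"object","properties":{"motion":{"type":"array"},"hand":{"type":"number"},"grip_force":{"type":"number"}},"required":["motion"]}

```bash
ls; mkdir -p pics
cat > h.py <<'E'
import numpy as np, cv2
from scipy.spatial.transform import Rotation as R
from plant import monitor, snapshot, workorder, finder
def cloud(s):
    z=s['range_z']; v,u=np.mgrid[:384,:512]
    P=np.stack([(u-s['cx'])/s['fx']*z,(v-s['cy'])/s['fy']*z,z],-1)
    M=R.from_rotvec(np.ravel(s['rvec'])).as_matrix()
    return (P-np.ravel(s['tvec']))@M   # M^T (P-t)
def save(s,n): cv2.imwrite('pics/'+n+'.png',s['frame'][:,:,::-1])
def rect(P):
    (c,wh,a)=cv2.minAreaRect((P[:,:2]*1000).astype(np.float32))
    if wh[0]<wh[1]: a+=90
    a=(a+90)%180-90
    return np.round(c,0),np.round(sorted(wh)[::-1],0),round(a,1)
def find(s,n,zb=None):
    C=cloud(s); r=finder.masks_of(s,n)
    for d in r[:2]:
        m=d['pixels']&(s['range_z']>0)
        if m.sum()<10: continue
        P=C[m]; zt=np.percentile(P[:,2],95)
        T=P[np.abs(P[:,2]-zt)<.006]
        print(n,round(d['p'],2),m.sum(),'ztop',round(zt*1000),'top rect',rect(T),'ext',d['extent'])
E
python3 - <<'E'
from h import *
st=monitor.get_state(); print(st['clock'],np.round(st['tool_pos'],3),np.round(st['eef_rot'],4),st['opening'])
a=snapshot('scene');b=snapshot('top')
cv2.imwrite('pics/1.png',cv2.resize(np.vstack([a['frame'],b['frame']])[:,:,::-1],(450,600)) if 0 else np.hstack([a['frame'],b['frame']])[:,:,::-1][:,:,:])
im=cv2.imread('pics/1.png'); cv2.imwrite('pics/1.png',cv2.resize(im,(800,300)))
save(b,'2')
for s,k in((b,'top'),(a,'scene')):
    print(k)
    for n in ['tin_mid','case_mid','brush_mid','dipper_mid','jar_mid']+(['tin_mat','case_mat','brush_mat','dipper_mat','jar_mat'] if k=='top' else []): find(s,n)
print(monitor.get_state()['clock'])
E
```

```text
pics
0.0 [0.182 0.597 0.302] [ 1.473e-01  9.891e-01 -9.000e-04 -1.000e-04] 1.000688892362042
top
tin_mid 0.53 209 ztop 42 top rect (array([ 447., -120.]), array([100.,  60.]), -19.0) ext [286.6, 210.2, 313.2, 252.9]
case_mid 0.96 339 ztop 42 top rect (array([461., 109.]), array([93., 57.]), -2.8) ext [203.4, 207.6, 227.1, 240.8]
brush_mid 0.74 293 ztop 82 top rect (array([ 449., -119.]), array([91., 46.]), -26.4) ext [288.9, 209.3, 317.0, 246.9]
dipper_mid 0.66 605 ztop 101 top rect (array([424., 112.]), array([124.,  54.]), 3.6) ext [199.1, 211.4, 225.9, 260.5]
dipper_mid 0.47 295 ztop 142 top rect (array([ 439., -115.]), array([43., 42.]), 46.9) ext [295.4, 220.5, 311.2, 241.0]
jar_mid 0.71 545 ztop 101 top rect (array([425., 111.]), array([120.,  51.]), 3.9) ext [202.0, 209.8, 224.2, 258.5]
jar_mid 0.61 359 ztop 82 top rect (array([ 449., -119.]), array([91., 47.]), -26.3) ext [284.5, 208.1, 317.5, 248.5]
tin_mat 0.58 1526 ztop 7 top rect (array([ 581., -213.]), array([136.,  94.]), 9.8) ext [312.5, 160.3, 353.1, 212.6]
case_mat 0.76 1467 ztop 6 top rect (array([462., 404.]), arra
[... 652 characters left out ...]
368 ztop 41 top rect (array([ 456., -114.]), array([105.,  56.]), -21.3) ext [230.7, 170.9, 262.3, 190.0]
case_mid 0.77 362 ztop 40 top rect (array([469., 115.]), array([95., 59.]), -4.9) ext [274.4, 204.8, 306.8, 229.1]
brush_mid 0.7 256 ztop 81 top rect (array([ 458., -114.]), array([87., 45.]), -28.9) ext [235.0, 163.1, 261.6, 178.2]
brush_mid 0.24 243 ztop 140 top rect (array([ 448., -112.]), array([41., 40.]), -42.8) ext [240.1, 144.3, 253.8, 171.3]
dipper_mid 0.97 488 ztop 100 top rect (array([431., 115.]), array([124.,  54.]), 3.3) ext [283.8, 184.6, 321.8, 217.5]
jar_mid 0.56 239 ztop 140 top rect (array([ 447., -112.]), array([45., 43.]), -11.4) ext [241.1, 144.5, 255.6, 169.0]
0.85
```

View pics/1.png

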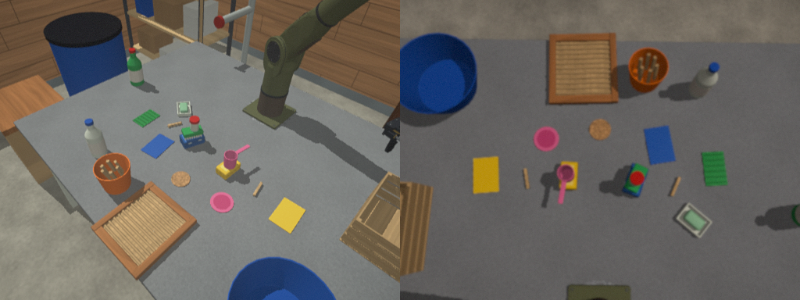

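View pics/2.png

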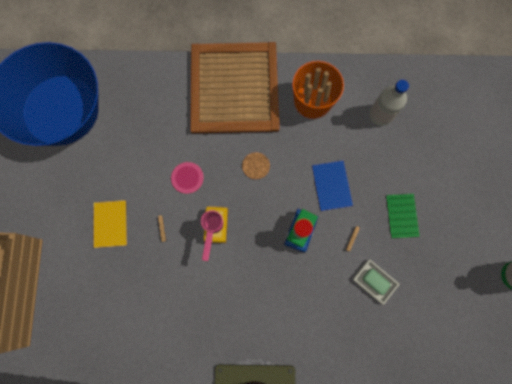

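The top picture (512x384) shows the jar on the brush on the tin at about (302,230). The dipper stands on the soap case at about (212,223), with its handle towards the robot. The mats are at yellow (110,223), pink (187,177), cork (256,166), blue (332,186) and green (403,216). The two cameras disagree by about 8 mm, so I'll check that on the mats.

```bash
python3 - <<'E'
from h import *
a=snapshot('scene')
for n in ['tin_mat','case_mat','brush_mat','dipper_mat','jar_mat']: find(a,n)
E
cat >> h.py <<'E'
def plan(x,y,gz,yaw,n,zoff=0.045):
    """rows from current pose to grasp point (mm) with tool-y (jaw) direction at yaw deg (mod 180), tool down"""
    st=monitor.get_state(); p=np.array(st['tool_pos'])*1000; X=R.from_quat(st['eef_rot']).as_matrix()
    yj=np.degrees(np.arctan2(X[1,1],X[0,1])); d=(yaw-yj+90)%180-90
    D=np.array([x,y,gz+45])-p
    Rt=np.array([[np.sin(np.radians(yj+d)),np.cos(np.radians(yj+d)),0],[-np.cos(np.radians(yj+d)),np.sin(np.radians(yj+d)),0],[0,0,-1]]).T.T
    w=R.from_matrix(X.T@Rt).as_rotvec()
    out=[]; Rc=R.from_matrix(X)
    for i in range(n):
        s=Rc.as_matrix().T@D/n/10
        out.append([round(float(v),2) for v in s]+[round(float(v),3) for v in w/n]); Rc=Rc*R.from_rotvec(w/n)
    print('t',round(st['clock'],2),'pos',p.round(1),'jaw',round(yj,1),'open mm',round(st['opening']*88.1,1),'q7',round(st['q'][6],2),'turn',round(d,1),'dist/row mm',round(np.linalg.norm(D)/n,1),'deg/row',round(d/n,1))
    print(str(out).replace('], [',',\n ').replace('[[','[').replace(']]',']'))
E
python3 -c "
from h import *
plan(443,-114,220,63,8)"
```

```text
tin_mat 0.51 364 ztop 6 top rect (array([644.,   8.]), array([75., 75.]), -3.5) ext [217.2, 217.8, 243.2, 241.7]
case_mat 0.88 1199 ztop 5 top rect (array([468., 409.]), array([131.,  93.]), 4.7) ext [344.9, 256.4, 387.2, 300.8]
brush_mat 0.65 423 ztop 6 top rect (array([ 504., -404.]), array([127.,  84.]), 3.8) ext [171.7, 139.3, 208.1, 162.2]
dipper_mat 0.67 618 ztop 6 top rect (array([604., 202.]), array([89., 88.]), 82.0) ext [265.9, 249.1, 300.5, 275.5]
jar_mat 0.63 364 ztop 6 top rect (array([643.,   7.]), array([76., 75.]), -38.7) ext [216.2, 220.2, 242.4, 241.2]Traceback (most recent call last):
  File "<string>", line 3, in <module>
    plan(443,-114,220,63,8)
    ~~~~^^^^^^^^^^^^^^^^^^^
  File "h.py", line 29, in plan
    w=R.from_matrix(X.T@Rt).as_rotvec()
      ~~~~~~~~~~~~~^^^^^^^^
  File "scipy/spatial/transform/_rotation.pyx", line 1143, in scipy.spatial.transform._rotation.Rotation.from_matrix
ValueError: Non-positive determinant (left-handed or null coordinate frame) in rotation matrix 0: [[-9.84650254e-01 -1.74539037e-01 -3.06220670e-05]
 [-1.74539032e-01  9.84650248e-01 -1.21095607e-04]
 [-5.12879366e-05  1.13892075e-04  9.99999992e-01]].
```

```bash
sed -i 's/^    Rt=.*/    a=np.radians(yj+d); c,s_=np.cos(a),np.sin(a); Rt=np.array([[-s_,c,0],[c,s_,0],[0,0,-1]])/' h.py
python3 -c "
from h import *
plan(443,-114,220,63,16)"
```

```text
t 1.15 pos [182.2 597.9 302.7] jaw 73.1 open mm 88.1 q7 -0.22 turn -10.1 dist/row mm 47.4 deg/row -0.6
[-2.86, -3.78, 0.24, 0.0, -0.0, 0.011,
 -2.9, -3.75, 0.24, 0.0, -0.0, 0.011,
 -2.94, -3.72, 0.24, 0.0, -0.0, 0.011,
 -2.98, -3.68, 0.24, 0.0, -0.0, 0.011,
 -3.02, -3.65, 0.24, 0.0, -0.0, 0.011,
 -3.06, -3.62, 0.24, 0.0, -0.0, 0.011,
 -3.1, -3.58, 0.24, 0.0, -0.0, 0.011,
 -3.14, -3.55, 0.24, 0.0, -0.0, 0.011,
 -3.18, -3.52, 0.24, 0.0, -0.0, 0.011,
 -3.22, -3.48, 0.24, 0.0, -0.0, 0.011,
 -3.25, -3.45, 0.24, 0.0, -0.0, 0.011,
 -3.29, -3.41, 0.24, 0.0, -0.0, 0.011,
 -3.33, -3.37, 0.24, 0.0, -0.0, 0.011,
 -3.36, -3.34, 0.24, 0.0, -0.0, 0.011,
 -3.4, -3.3, 0.24, 0.0, -0.0, 0.011,
 -3.44, -3.26, 0.24, 0.0, -0.0, 0.011]
```

>>> carry_out:
  motion: [-2.9, -3.8, 0, 0, 0, 0.01, -2.9, -3.8, 0, 0, 0, 0.01, -2.9, -3.7, 0, 0, 0, 0.01, -3, -3.7, 0, 0, 0, 0.01, -3, -3.6, 0, 0, 0, 0.01, -3.1, -3.6, 0, 0, 0, 0.01, -3.1, -3.6, 0, 0, 0, 0.01, -3.1, -3.5, 0, 0, 0, 0.01]

```text
clock: 2.15
tool_pos: [0.3147, 0.2415, 0.303]
eef_rot: [0.187, 0.982, 0.0, 0.0]
contact_force: [0.9, -0.5, -0.3]
opening: 0.999
```

```bash
python3 -c "
from h import *
plan(443,-114,200,63,8)"
```

```text
t 2.15 pos [314.7 241.5 303. ] jaw 68.5 open mm 88.0 q7 0.23 turn -5.5 dist/row mm 47.8 deg/row -0.7
[-3.12, -3.54, 0.72, 0.0, 0.0, 0.012,
 -3.17, -3.51, 0.72, 0.0, 0.0, 0.012,
 -3.21, -3.47, 0.72, 0.0, 0.0, 0.012,
 -3.25, -3.43, 0.72, 0.0, 0.0, 0.012,
 -3.29, -3.39, 0.72, 0.0, 0.0, 0.012,
 -3.33, -3.35, 0.72, 0.0, 0.0, 0.012,
 -3.37, -3.31, 0.72, 0.0, 0.0, 0.012,
 -3.41, -3.27, 0.72, 0.0, 0.0, 0.012]
```

>>> carry_out:
  motion: [-3.1, -3.5, 0.7, 0, 0, 0.012, -3.1, -3.5, 0.7, 0, 0, 0.012, -3.2, -3.4, 0.7, 0, 0, 0.012, -3.2, -3.4, 0.7, 0, 0, 0.012, -3.3, -3.4, 0.7, 0, 0, 0.012, -3.3, -3.3, 0.7, 0, 0, 0.012, -3, -2.9, 0.7, 0, 0, 0.012, 0, 0, 0, 0, 0, 0]

```text
clock: 3.15
tool_pos: [0.4248, -0.0637, 0.2533]
eef_rot: [0.231, 0.973, -0.0, 0.0]
contact_force: [-0.2, 0.1, 0.7]
opening: 0.999
```

Run:
```python
from h import *
plan(443,-114,128,63,4)
a=snapshot('scene');b=snapshot('top')
im=np.hstack([cv2.resize(a['frame'][120:200,200:300],(400,320),interpolation=cv2.INTER_CUBIC),cv2.resize(b['frame'][190:270,250:350],(400,320),interpolation=cv2.INTER_CUBIC)])
cv2.imwrite('pics/3.png',im[:,:,::-1])
for s in (a,b):
    C=cloud(s); m=(abs(C[...,0]-.443)<.07)&(abs(C[...,1]+.114)<.12)&(C[...,2]>.19)
    P=C[m]
    for lo in (.19,.2,.21,.22,.24,.25,.26,.28,.3,.32): 
        Q=P[(P[:,2]>lo)&(P[:,2]<lo+.01)]
        if len(Q): print(lo,len(Q),(Q.min(0)*1000).round(),(Q.max(0)*1000).round())
```

```text
t 3.15 pos [424.8 -63.7 253.3] jaw 63.3 open mm 88.0 q7 0.85 turn -0.3 dist/row mm 24.1 deg/row -0.1
[-0.97, -0.92, 2.01, -0.0, 0.0, 0.001,
 -0.97, -0.92, 2.01, -0.0, 0.0, 0.001,
 -0.97, -0.91, 2.01, -0.0, 0.0, 0.001,
 -0.97, -0.91, 2.01, -0.0, 0.0, 0.001]
0.19 28 [ 405. -117.  190.] [461.  -6. 200.]
0.2 23 [ 407. -117.  200.] [462.  -6. 210.]
0.21 29 [ 399. -117.  211.] [464.  -5. 220.]
0.22 24 [ 405. -118.  221.] [464.  -5. 230.]
0.24 3 [ 405. -113.  240.] [ 412. -110.  250.]
0.25 25 [ 414. -149.  253.] [496.   6. 260.]
0.26 81 [ 415. -150.  260.] [494.   6. 270.]
0.28 72 [ 417. -158.  281.] [498.   6. 290.]
0.3 61 [ 415. -106.  300.] [453. -38. 310.]
0.32 31 [414. -71. 320.] [452. -38. 329.]
0.19 1 [446. -26. 198.] [446. -26. 198.]
0.2 2 [443. -26. 206.] [447. -24. 210.]
0.25 5 [438. -22. 254.] [454. -14. 260.]
0.26 37 [403. -42. 261.] [459.   6. 270.]
0.28 22 [412. -32. 281.] [462.   6. 289.]
0.3 1 [428.  -4. 300.] [428.  -4. 300.]
```

View pics/3.png

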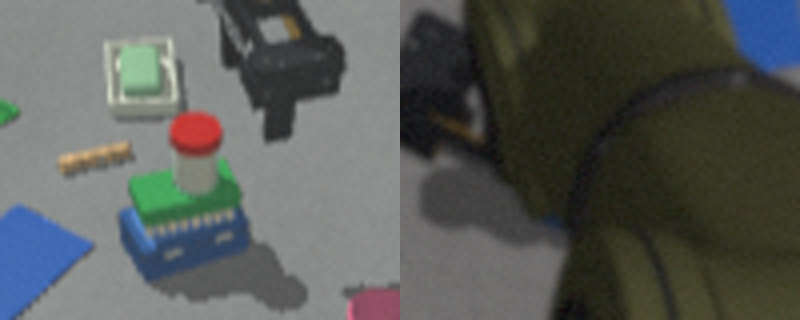

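>>> carry_out:
  motion: [-1.9, -1.8, 0, 0, 0, 0, -2, -1.9, 0, 0, 0, 0, 0, 0, 1.5, 0, 0, 0, 0, 0, 2.2, 0, 0, 0, 0, 0, 2.2, 0, 0, 0, 0, 0, 2.1, 0, 0, 0, 0, 0, 0, 0, 0, 0]

```text
clock: 4.12
tool_pos: [0.4421, -0.1092, 0.1731]
eef_rot: [0.226, 0.974, 0.0, -0.001]
contact_force: [-0.4, 0.1, -0.6]
opening: 1.005
```

Run:
```python
from h import *
plan(443,-114,128,63,1)
a=snapshot('scene')
save(a,'x'); im=cv2.resize(a['frame'][120:200,200:300],(500,400),interpolation=cv2.INTER_CUBIC)
cv2.imwrite('pics/4.png',im[:,:,::-1])
```

```text
t 4.12 pos [ 442.1 -109.2  173.1] jaw 63.8 open mm 88.5 q7 0.89 turn -0.8 dist/row mm 4.9 deg/row -0.8
[-0.29, -0.39, 0.01, -0.0, -0.003, 0.015]
```

View pics/4.png

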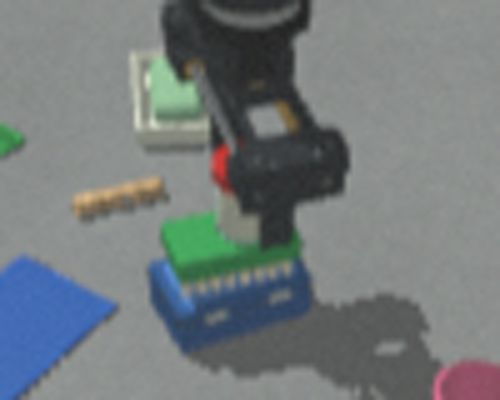

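The jar is between the fingers, so I'll close gently.

>>> carry_out:
  motion: [-0.3, -0.4, 0, 0, 0, 0, 0, 0, 0, 0, 0, 0, 0, 0, 0, 0, 0, 0, 0, 0, 0, 0, 0, 0, 0, 0, 0, 0, 0, 0, 0, 0, 0, 0, 0, 0]
  hand: 3.5
  grip_force: 15

```text
clock: 4.92
tool_pos: [0.4434, -0.1159, 0.1736]
eef_rot: [0.228, 0.974, 0.0, -0.0]
contact_force: [-0.7, 0.1, -1.7]
opening: 0.476
```

Run:
```python
from h import *
plan(638,6,140,60,6)
```

```text
t 4.92 pos [ 443.4 -115.9  173.6] jaw 63.7 open mm 41.9 q7 0.9 turn -3.7 dist/row mm 38.3 deg/row -0.6
[-2.01, 3.26, -0.19, -0.0, -0.0, 0.011,
 -1.97, 3.28, -0.19, -0.0, -0.0, 0.011,
 -1.94, 3.3, -0.19, -0.0, -0.0, 0.011,
 -1.9, 3.32, -0.19, -0.0, -0.0, 0.011,
 -1.86, 3.34, -0.19, -0.0, -0.0, 0.011,
 -1.83, 3.36, -0.19, -0.0, -0.0, 0.011]
```

Run:
```python
from h import *
a=snapshot('scene');b=snapshot('top');print(monitor.get_state()['opening'])
for n in ['jar_mid']: find(a,n)
im=cv2.resize(a['frame'][120:200,200:300],(600,480),interpolation=cv2.INTER_CUBIC)
cv2.imwrite('pics/5.png',im[:,:,::-1])
```

```text
0.47750463600141085
jar_mid 0.52 317 ztop 81 top rect (array([ 455., -116.]), array([91., 51.]), -26.3) ext [234.7, 163.0, 263.0, 180.3]
jar_mid 0.42 58 ztop 122 top rect (array([ 466., -103.]), array([36.,  3.]), 76.4) ext [240.6, 152.7, 251.7, 170.4]
```

View pics/5.png

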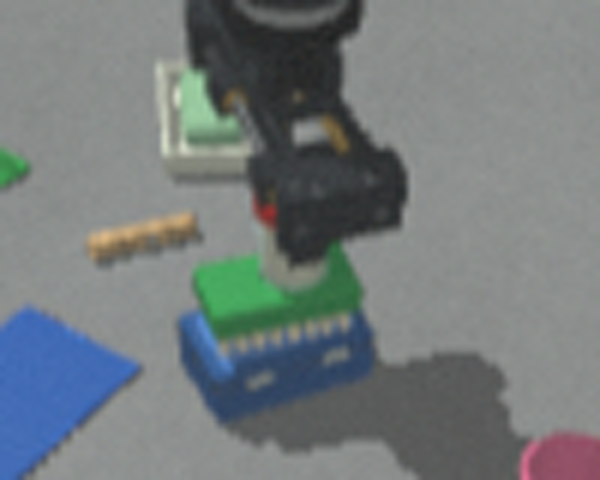

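Opening 42 mm matches the glass diameter, so the grip looks firm. Next: lift, then carry.

>>> carry_out:
  motion: [0, 0, -1, 0, 0, 0, 0, 0, -2, 0, 0, 0, -1.7, 2.8, -1, 0, 0, 0.01, -1.7, 2.8, 0, 0, 0, 0.01, -1.7, 2.8, 0, 0, 0, 0.01, -1.7, 2.8, 0, 0, 0, 0.01, -1.7, 2.8, 0, 0, 0, 0.01, -1.7, 2.8, 0, 0, 0, 0.01]

```text
clock: 6.08
tool_pos: [0.6125, -0.0144, 0.2143]
eef_rot: [0.257, 0.966, 0.0, -0.0]
contact_force: [-0.2, -0.4, -1.9]
opening: 0.477
```

Run:
```python
from h import *
plan(638,6,58,60,4)
a=snapshot('scene');b=snapshot('top');print(monitor.get_state()['opening'])
find(a,'jar_mid');find(b,'jar_mid');find(b,'brush_mid');find(b,'tin_mid');find(a,'brush_mid');find(a,'tin_mid')
im=cv2.resize(a['frame'][120:280,150:350],(600,480),interpolation=cv2.INTER_CUBIC)
cv2.imwrite('pics/6.png',im[:,:,::-1])
```

```text
t 6.08 pos [612.5 -14.4 214.3] jaw 60.2 open mm 42.0 q7 0.79 turn -0.2 dist/row mm 29.0 deg/row -0.1
[-0.3, 0.76, 2.78, -0.0, -0.0, 0.001,
 -0.3, 0.76, 2.78, -0.0, -0.0, 0.001,
 -0.3, 0.76, 2.78, -0.0, -0.0, 0.001,
 -0.3, 0.76, 2.78, -0.0, -0.0, 0.001]
0.47677035848727356
jar_mid 0.38 36 ztop 138 top rect (array([625.,   2.]), array([27.,  8.]), -39.9) ext [226.6, 192.4, 237.3, 201.5]
jar_mid 0.37 631 ztop 6 top rect (array([604., 201.]), array([91., 90.]), -7.0) ext [267.7, 245.0, 300.4, 271.2]
brush_mid 0.42 1496 ztop 6 top rect (array([462., 405.]), array([130.,  89.]), 5.4) ext [94.8, 201.9, 128.4, 249.4]
tin_mid 0.16 842 ztop 6 top rect (array([597., 198.]), array([91., 90.]), -17.4) ext [168.3, 165.6, 202.7, 191.8]
brush_mid 0.54 254 ztop 81 top rect (array([ 454., -116.]), array([91., 51.]), -27.4) ext [237.8, 158.8, 261.0, 176.7]
tin_mid 0.52 613 ztop 6 top rect (array([604., 199.]), array([93., 85.]), 40.6) ext [267.5, 248.3, 298.5, 271.0]
```

View pics/6.png

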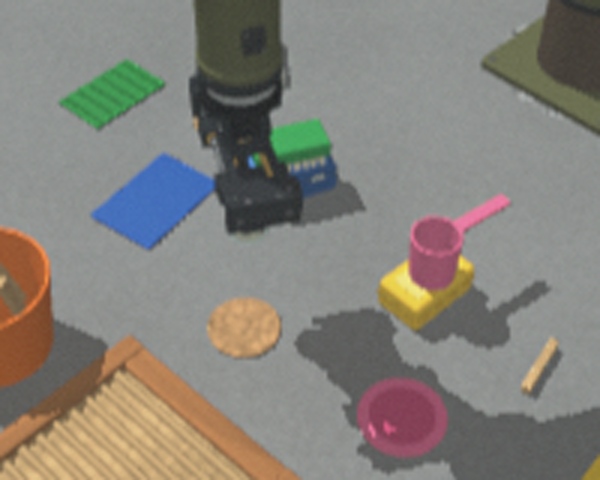

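The jar is held, with its foot just visible at (245,236) in the crop. The coaster is clear at (244,328).

>>> carry_out:
  motion: [-0.6, 1.5, 0, 0, 0, 0, -0.6, 1.5, 1, 0, 0, 0, 0, 0, 2, 0, 0, 0, 0, 0, 2.5, 0, 0, 0, 0, 0, 2.5, 0, 0, 0, 0, 0, 1.5, 0, 0, 0, 0, 0, 0, 0, 0, 0]

```text
clock: 7.35
tool_pos: [0.6366, 0.0052, 0.1174]
eef_rot: [0.257, 0.966, -0.0, -0.001]
contact_force: [-0.2, -0.6, -2.1]
opening: 0.475
```

Run:
```python
from h import *
plan(638,6,52.6,60,4)
```

```text
t 7.35 pos [636.6   5.2 117.4] jaw 60.2 open mm 41.8 q7 0.74 turn -0.2 dist/row mm 5.0 deg/row -0.1
[-0.02, 0.03, 0.49, -0.0, -0.001, 0.001,
 -0.02, 0.03, 0.49, -0.0, -0.001, 0.001,
 -0.02, 0.03, 0.49, -0.0, -0.001, 0.001,
 -0.02, 0.03, 0.49, -0.0, -0.001, 0.001]
```

>>> carry_out:
  motion: [0, 0, 0.5, 0, 0, 0, 0, 0, 0.5, 0, 0, 0, 0, 0, 0.3, 0, 0, 0, 0, 0, 0.3, 0, 0, 0, 0, 0, 0.2, 0, 0, 0, 0, 0, 0.1, 0, 0, 0, 0, 0, 0, 0, 0, 0]

```text
clock: 8.22
tool_pos: [0.6373, 0.0052, 0.0997]
eef_rot: [0.257, 0.966, 0.0, -0.0]
contact_force: [0.0, 0.5, -0.7]
opening: 0.475
```

>>> carry_out:
  motion: [0, 0, 0.1, 0, 0, 0, 0, 0, 0.1, 0, 0, 0, 0, 0, 0, 0, 0, 0]

```text
clock: 8.6
tool_pos: [0.6373, 0.0051, 0.0976]
eef_rot: [0.257, 0.966, -0.0, -0.0]
contact_force: [-0.3, 0.2, -2.1]
opening: 0.472
```

>>> carry_out:
  motion: [0, 0, 0.1, 0, 0, 0, 0, 0, 0.1, 0, 0, 0, 0, 0, 0, 0, 0, 0]

```text
clock: 8.98
tool_pos: [0.6375, 0.0053, 0.0972]
eef_rot: [0.257, 0.966, 0.0, 0.0]
contact_force: [-3.1, -0.3, 8.6]
opening: 0.475
```

Contact felt (+8.6 N). Release and go up.

>>> carry_out:
  motion: [0, 0, -0.1, 0, 0, 0, 0, 0, 0, 0, 0, 0, 0, 0, 0, 0, 0, 0, 0, 0, -1.5, 0, 0, 0, 0, 0, -3, 0, 0, 0, 0, 0, -4, 0, 0, 0, 0, 0, -4, 0, 0, 0, 0, 0, -4, 0, 0, 0]
  hand: 8.8

```text
clock: 9.98
tool_pos: [0.6373, 0.0051, 0.2641]
eef_rot: [0.257, 0.966, 0.0, 0.0]
contact_force: [0.3, -0.7, -0.6]
opening: 0.999
```

Run:
```python
from h import *
plan(450,-117,170,63,6)
```

```text
t 9.97 pos [637.3   5.1 264.1] jaw 60.2 open mm 88.0 q7 0.79 turn 2.8 dist/row mm 38.2 deg/row 0.5
[1.7, -3.32, 0.81, 0.0, 0.0, -0.008,
 1.73, -3.3, 0.82, 0.0, 0.0, -0.008,
 1.75, -3.29, 0.82, 0.0, 0.0, -0.008,
 1.78, -3.28, 0.82, 0.0, 0.0, -0.008,
 1.8, -3.26, 0.82, 0.0, 0.0, -0.008,
 1.83, -3.25, 0.82, 0.0, 0.0, -0.008]
```

>>> carry_out:
  motion: [1.8, -3.4, 0.6, 0, 0, -0.008, 1.8, -3.4, 0.6, 0, 0, -0.008, 1.9, -3.4, 0.6, 0, 0, -0.008, 1.9, -3.4, 0.6, 0, 0, -0.008, 1.9, -3.4, 0.6, 0, 0, -0.008, 1.9, -3.4, 0.6, 0, 0, -0.008, 0, 0, 0, 0, 0, 0]

```text
clock: 10.85
tool_pos: [0.4384, -0.1222, 0.2261]
eef_rot: [0.236, 0.972, -0.001, -0.001]
contact_force: [0.3, 0.7, -0.1]
opening: 1.0
```

Run:
```python
from h import *
plan(450,-118,70,63,5)
a=snapshot('scene');b=snapshot('top')
for s in (a,b): find(s,'jar_mid'); find(s,'jar_mat')
find(a,'brush_mid')
```

```text
t 10.85 pos [ 438.4 -122.2  226.1] jaw 62.8 open mm 88.1 q7 0.94 turn 0.2 dist/row mm 22.4 deg/row 0.0
[-0.17, 0.19, 2.22, -0.001, -0.0, -0.001,
 -0.17, 0.19, 2.22, -0.001, -0.0, -0.001,
 -0.17, 0.18, 2.22, -0.001, -0.0, -0.001,
 -0.17, 0.18, 2.22, -0.001, -0.0, -0.001,
 -0.17, 0.18, 2.22, -0.001, -0.0, -0.001]
jar_mid 0.75 267 ztop 65 top rect (array([640.,   9.]), array([43., 43.]), 41.0) ext [224.2, 209.8, 238.8, 234.9]
jar_mat 0.8 232 ztop 7 top rect (array([648.,  11.]), array([76., 65.]), -49.3) ext [218.3, 223.9, 241.9, 240.0]
jar_mid 0.75 277 ztop 66 top rect (array([633.,   5.]), array([43., 41.]), 0.6) ext [245.5, 151.9, 263.6, 173.7]
jar_mat 0.77 337 ztop 10 top rect (array([631.,   6.]), array([74., 68.]), -86.0) ext [241.1, 155.9, 269.7, 179.3]
brush_mid 0.94 405 ztop 81 top rect (array([ 455., -116.]), array([89., 50.]), -25.8) ext [232.9, 162.0, 261.5, 178.8]
brush_mid 0.42 219 ztop 6 top rect (array([645.,  14.]), array([76., 64.]), -33.2) ext [220.5, 221.7, 245.0, 239.3]
```

The jar is upright at about (637,7), 3 mm or less from the coaster's middle (average of both cameras). The average also fits the TCP. Next, the brush.

>>> carry_out:
  motion: [-0.9, 0.9, 1, 0, 0, 0, 0, 0, 2.5, 0, 0, 0, 0, 0, 2.5, 0, 0, 0, 0, 0, 2.5, 0, 0, 0, 0, 0, 2.2, 0, 0, 0, 0, 0, 0.5, 0, 0, 0, 0, 0, 0, 0, 0, 0]

```text
clock: 12.08
tool_pos: [0.4538, -0.1159, 0.1134]
eef_rot: [0.233, 0.972, 0.0, -0.0]
contact_force: [0.2, -0.1, 0.4]
opening: 1.001
```

>>> carry_out:
  motion: [0, 0, 0, 0, 0, 0, 0, 0, 0, 0, 0, 0, 0, 0, 0, 0, 0, 0, 0, 0, 0, 0, 0, 0, 0, 0, 0, 0, 0, 0]
  hand: 4
  grip_force: 20

```text
clock: 12.7
tool_pos: [0.4533, -0.1165, 0.1139]
eef_rot: [0.234, 0.972, -0.0, -0.0]
contact_force: [0.7, -0.1, 3.0]
opening: 0.542
```

Run:
```python
from h import *
plan(501,-405,140,94,8)
```

```text
t 12.7 pos [ 453.3 -116.5  113.9] jaw 63.0 open mm 47.7 q7 0.87 turn 31.0 dist/row mm 37.6 deg/row 3.9
[-2.17, -2.94, -0.89, -0.0, -0.0, -0.068,
 -1.97, -3.08, -0.89, -0.0, -0.0, -0.068,
 -1.75, -3.21, -0.89, -0.0, -0.0, -0.068,
 -1.53, -3.32, -0.89, -0.0, -0.0, -0.068,
 -1.3, -3.41, -0.89, -0.0, -0.0, -0.068,
 -1.07, -3.49, -0.89, -0.0, -0.0, -0.068,
 -0.83, -3.56, -0.89, -0.0, -0.0, -0.068,
 -0.59, -3.61, -0.89, -0.0, -0.0, -0.068]
```

>>> carry_out:
  motion: [0, 0, -2, 0, 0, 0, 0, 0, -3, 0, 0, 0, -2.2, -2.9, -1, 0, 0, -0.068, -2, -3.1, -1, 0, 0, -0.068, -1.8, -3.2, 0, 0, 0, -0.068, -1.6, -3.3, 0, 0, 0, -0.068, -1.3, -3.4, 0, 0, 0, -0.068, -1.1, -3.5, 0, 0, 0, -0.068]

```text
clock: 13.7
tool_pos: [0.4911, -0.3338, 0.1833]
eef_rot: [0.031, 1.0, 0.0, -0.0]
contact_force: [0.5, 1.0, -2.0]
opening: 0.541
```

Run:
```python
from h import *
plan(501,-405,120,94,4)
```

```text
t 13.7 pos [ 491.1 -333.8  183.3] jaw 86.5 open mm 47.6 q7 1.56 turn 7.5 dist/row mm 18.5 deg/row 1.9
[-0.36, -1.76, 0.46, 0.0, -0.0, -0.033,
 -0.3, -1.77, 0.46, 0.0, -0.0, -0.033,
 -0.24, -1.78, 0.46, 0.0, -0.0, -0.033,
 -0.18, -1.79, 0.46, 0.0, -0.0, -0.033]
```

>>> carry_out:
  motion: [-0.4, -2.3, 0, 0, 0, -0.043, -0.3, -2.3, 0.5, 0, 0, -0.043, -0.2, -2.1, 1.5, 0, 0, -0.03, 0, 0, 2, 0, 0, 0, 0, 0, 2.5, 0, 0, 0, 0, 0, 1.8, 0, 0, 0, 0, 0, 0, 0, 0, 0]

```text
clock: 14.58
tool_pos: [0.4981, -0.3984, 0.0989]
eef_rot: [-0.027, 1.0, 0.001, -0.002]
contact_force: [-0.3, 0.0, -0.7]
opening: 0.542
```

Run:
```python
from h import *
plan(501,-405,33,94,4)
```

```text
t 14.57 pos [ 498.1 -398.4   98.9] jaw 93.1 open mm 47.8 q7 1.71 turn 0.9 dist/row mm 5.5 deg/row 0.2
[-0.07, -0.17, 0.52, 0.001, -0.001, -0.004,
 -0.06, -0.17, 0.52, 0.001, -0.001, -0.004,
 -0.06, -0.17, 0.52, 0.001, -0.001, -0.004,
 -0.06, -0.17, 0.52, 0.001, -0.001, -0.004]
```

>>> carry_out:
  motion: [-0.3, -0.6, 0.6, 0, 0, -0.016, 0, 0, 0.7, 0, 0, 0, 0, 0, 0.4, 0, 0, 0, 0, 0, 0.3, 0, 0, 0, 0, 0, 0.1, 0, 0, 0, 0, 0, 0, 0, 0, 0]

```text
clock: 15.32
tool_pos: [0.5023, -0.4057, 0.0798]
eef_rot: [-0.034, 0.999, 0.0, 0.0]
contact_force: [-0.2, -0.1, -2.1]
opening: 0.542
```

>>> carry_out:
  motion: [0, 0, 0.2, 0, 0, 0, 0, 0, 0.1, 0, 0, 0, 0, 0, 0, 0, 0, 0]

```text
clock: 15.7
tool_pos: [0.5025, -0.4059, 0.078]
eef_rot: [-0.034, 0.999, -0.0, 0.0]
contact_force: [-1.1, 1.0, 7.9]
opening: 0.544
```

>>> carry_out:
  motion: [0, 0, 0, 0, 0, 0, 0, 0, 0, 0, 0, 0, 0, 0, 0, 0, 0, 0, 0, 0, -2, 0, 0, 0, 0, 0, -4, 0, 0, 0, 0.6, 3.5, -3, 0, 0, 0.06, 0.6, 3.5, -2, 0, 0, 0.06, 0.6, 3.5, 0, 0, 0, 0.06]
  hand: 8.8

```text
clock: 16.7
tool_pos: [0.4844, -0.3005, 0.1898]
eef_rot: [0.057, 0.998, -0.001, 0.002]
contact_force: [0.7, 1.3, -1.1]
opening: 1.0
```

Run:
```python
from h import *
a=snapshot('scene');b=snapshot('top')
for s in (a,b): find(s,'brush_mid'); find(s,'tin_mid'); find(s,'tin_mat')
plan(451,-117,140,68,8)
```

```text
brush_mid 0.52 290 ztop 45 top rect (array([ 506., -402.]), array([93., 47.]), 6.1) ext [178.0, 138.2, 201.3, 159.0]
tin_mid 0.69 550 ztop 42 top rect (array([ 456., -117.]), array([103.,  62.]), -19.7) ext [229.4, 167.0, 259.7, 191.5]
tin_mat 0.77 645 ztop 6 top rect (array([ 585., -210.]), array([134.,  93.]), 10.6) ext [183.0, 170.0, 222.9, 203.2]
tin_mat 0.35 531 ztop 42 top rect (array([ 457., -117.]), array([101.,  62.]), -18.6) ext [230.9, 165.0, 257.5, 188.2]
brush_mid 0.46 120 ztop 199 top rect (array([ 445., -345.]), array([27.,  6.]), 60.9) ext [399.6, 223.1, 419.0, 230.8]
brush_mid 0.34 840 ztop 6 top rect (array([597., 199.]), array([90., 90.]), 21.2) ext [167.6, 162.4, 203.6, 193.5]
tin_mid 0.67 1346 ztop 7 top rect (array([ 582., -212.]), array([131.,  91.]), 7.8) ext [312.8, 160.0, 349.0, 211.2]
tin_mid 0.63 905 ztop 43 top rect (array([ 448., -121.]), array([103.,  62.]), -20.1) ext [284.7, 209.4, 320.3, 251.5]
tin_mat 0.92 1378 ztop 6 top rect (array([ 581., -212.]), array([134.,  91.]), 9.1) ext [310.2, 162.7, 353.5, 212.9]
t 17.1 pos [ 483.4 -302.4  186.7] jaw 83.5 open mm 88.2 q7 1.46 turn -15.5 dist/row mm 23.5 deg/row -1.9
[0.66, 2.26, 0.02, -0.0, 0.0, 0.034,
 0.74, 2.23, 0.02, -0.0, 0.0, 0.034,
 0.82, 2.21, 0.02, -0.0, 0.0, 0.034,
 0.89, 2.18, 0.02, -0.0, 0.0, 0.034,
 0.96, 2.15, 0.02, -0.0, 0.0, 0.034,
 1.03, 2.11, 0.02, -0.0, 0.0, 0.034,
 1.11, 2.08, 0.02, -0.0, 0.0, 0.034,
 1.18, 2.04, 0.02, -0.0, 0.0, 0.034]
```

The brush is on its mat (about 2 mm off). Now the tin at (452,-119), yaw -20°.

>>> carry_out:
  motion: [0.7, 2.6, 0, 0, 0, 0.034, 0.8, 2.6, 0, 0, 0, 0.034, 0.9, 2.5, 0, 0, 0, 0.034, 1, 2.5, 0, 0, 0, 0.034, 1, 2.4, 0, 0, 0, 0.034, 1.1, 2.4, 0, 0, 0, 0.034, 1.2, 2.3, 0, 0, 0, 0.034, 0, 0, 0, 0, 0, 0]

```text
clock: 18.1
tool_pos: [0.4547, -0.1161, 0.1866]
eef_rot: [0.172, 0.985, 0.0, -0.0]
contact_force: [0.0, -0.7, 0.5]
opening: 0.996
```

Run:
```python
from h import *
plan(452,-119,25,70,5)
```

```text
t 18.1 pos [ 454.7 -116.1  186.6] jaw 70.1 open mm 87.7 q7 0.94 turn -0.1 dist/row mm 23.3 deg/row -0.0
[0.03, -0.07, 2.33, 0.0, -0.0, 0.0,
 0.03, -0.07, 2.33, 0.0, -0.0, 0.0,
 0.03, -0.07, 2.33, 0.0, -0.0, 0.0,
 0.03, -0.07, 2.33, 0.0, -0.0, 0.0,
 0.03, -0.07, 2.33, 0.0, -0.0, 0.0]
```

>>> carry_out:
  motion: [0.1, -0.3, 1, 0, 0, 0, 0, 0, 2.5, 0, 0, 0, 0, 0, 3, 0, 0, 0, 0, 0, 3, 0, 0, 0, 0, 0, 1.7, 0, 0, 0, 0, 0, 0.5, 0, 0, 0, 0, 0, 0, 0, 0, 0]

```text
clock: 18.98
tool_pos: [0.452, -0.1214, 0.0695]
eef_rot: [0.174, 0.985, -0.0, -0.001]
contact_force: [-0.1, 0.7, -0.4]
opening: 0.996
```

>>> carry_out:
  motion: [0, 0, 0, 0, 0, 0, 0, 0, 0, 0, 0, 0, 0, 0, 0, 0, 0, 0, 0, 0, 0, 0, 0, 0]
  hand: 5
  grip_force: 30

```text
clock: 19.48
tool_pos: [0.4526, -0.12, 0.0708]
eef_rot: [0.174, 0.985, -0.0, 0.0]
contact_force: [-0.7, -0.4, 1.7]
opening: 0.702
```

Run:
```python
from h import *
plan(583,-211,80,99.8,6)
```

```text
t 19.48 pos [ 452.6 -120.    70.8] jaw 69.9 open mm 61.8 q7 0.57 turn 29.9 dist/row mm 28.0 deg/row 5.0
[-2.56, -0.68, -0.9, -0.0, 0.0, -0.087,
 -2.49, -0.9, -0.9, -0.0, 0.0, -0.087,
 -2.41, -1.11, -0.9, -0.0, 0.0, -0.087,
 -2.3, -1.32, -0.9, -0.0, 0.0, -0.087,
 -2.18, -1.51, -0.9, -0.0, 0.0, -0.087,
 -2.04, -1.69, -0.9, -0.0, 0.0, -0.087]
```

>>> carry_out:
  motion: [0, 0, -2, 0, 0, 0, 0, 0, -2, 0, 0, 0, -2.6, -0.7, -1, 0, 0, -0.087, -2.5, -0.9, 0, 0, 0, -0.087, -2.4, -1.1, 0, 0, 0, -0.087, -2.3, -1.3, 0, 0, 0, -0.087, -2.2, -1.5, 0, 0, 0, -0.087, -2, -1.7, 0, 0, 0, -0.087]

```text
clock: 20.48
tool_pos: [0.5829, -0.2114, 0.1199]
eef_rot: [-0.087, 0.996, 0.0, -0.001]
contact_force: [0.8, 0.1, -2.6]
opening: 0.701
```

Run:
```python
from h import *
plan(583,-211,36,99.8,4)
```

```text
t 20.48 pos [ 582.9 -211.4  119.9] jaw 100.0 open mm 61.8 q7 1.33 turn -0.2 dist/row mm 9.7 deg/row -0.1
[-0.01, 0.01, 0.97, 0.0, -0.0, 0.001,
 -0.01, 0.01, 0.97, 0.0, -0.0, 0.001,
 -0.01, 0.01, 0.97, 0.0, -0.0, 0.001,
 -0.01, 0.01, 0.97, 0.0, -0.0, 0.001]
```

Release height is TCP z ≈ 75 mm.

>>> carry_out:
  motion: [0, 0, 1.5, 0, 0, 0, 0, 0, 1.5, 0, 0, 0, 0, 0, 0.8, 0, 0, 0, 0, 0, 0.4, 0, 0, 0, 0, 0, 0.2, 0, 0, 0, 0, 0, 0.1, 0, 0, 0, 0, 0, 0, 0, 0, 0]

```text
clock: 21.35
tool_pos: [0.5832, -0.2109, 0.0758]
eef_rot: [-0.086, 0.996, -0.0, 0.0]
contact_force: [-0.2, 1.1, -2.5]
opening: 0.698
```

>>> carry_out:
  motion: [0, 0, 0.1, 0, 0, 0, 0, 0, 0.1, 0, 0, 0, 0, 0, 0, 0, 0, 0]

```text
clock: 21.72
tool_pos: [0.5833, -0.2109, 0.0748]
eef_rot: [-0.086, 0.996, -0.0, 0.0]
contact_force: [-2.7, -0.8, 7.7]
opening: 0.704
```

>>> carry_out:
  motion: [0, 0, 0, 0, 0, 0, 0, 0, 0, 0, 0, 0, 0, 0, 0, 0, 0, 0, 0, 0, -3, 0, 0, 0, 0, 0, -4, 0, 0, 0, 0, 0, -4, 0, 0, 0, 0, 0, -4, 0, 0, 0, 0, 0, 0, 0, 0, 0]
  hand: 8.8

```text
clock: 22.72
tool_pos: [0.5849, -0.2108, 0.2267]
eef_rot: [-0.086, 0.996, -0.001, 0.003]
contact_force: [0.4, -0.4, -0.2]
opening: 1.0
```

Run:
```python
from h import *
a=snapshot('scene');b=snapshot('top')
find(a,'tin_mid');find(a,'dipper_mid')
for s in (a,b):
    C=cloud(s); d=finder.masks_of(s,'dipper_mid')[0]; P=C[d['pixels']&(s['range_z']>0)]
    rim=P[P[:,2]>.090]; print(rect(rim))
    far=rim[:,0]>rim[:,0].max()-.06; Q=rim[far]; print('cup circle',cv2.minEnclosingCircle((Q[:,:2]*1000).astype(np.float32)))
plan(464,115,150,91,10)
```

```text
tin_mid 0.86 567 ztop 45 top rect (array([ 585., -207.]), array([105.,  63.]), 9.9) ext [185.4, 167.5, 214.0, 197.7]
tin_mid 0.32 1212 ztop 6 top rect (array([467., 409.]), array([131.,  90.]), 4.8) ext [339.4, 255.8, 388.9, 298.3]
dipper_mid 0.73 461 ztop 101 top rect (array([431., 116.]), array([126.,  54.]), 3.8) ext [283.7, 184.3, 322.5, 217.0]
(array([431., 115.]), array([126.,  54.]), 3.8)
cup circle ((463.5768737792969, 118.54380798339844), 29.966888427734375)
(array([424., 111.]), array([123.,  51.]), 3.7)
cup circle ((455.20574951171875, 117.23088073730469), 30.07009506225586)
t 23.02 pos [ 582.4 -210.8  222.1] jaw 99.9 open mm 87.8 q7 1.43 turn -8.9 dist/row mm 34.8 deg/row -0.9
[0.61, 3.41, 0.28, 0.0, -0.0, 0.015,
 0.66, 3.4, 0.28, 0.0, -0.0, 0.015,
 0.71, 3.39, 0.27, 0.0, -0.0, 0.015,
 0.77, 3.38, 0.27, 0.0, -0.0, 0.015,
 0.82, 3.37, 0.27, 0.0, -0.0, 0.015,
 0.87, 3.36, 0.27, 0.0, -0.0, 0.015,
 0.92, 3.34, 0.27, 0.0, -0.0, 0.015,
 0.97, 3.33, 0.27, 0.0, -0.0, 0.015,
 1.02, 3.31, 0.27, 0.0, -0.0, 0.015,
 1.08, 3.3, 0.27, 0.0, -0.0, 0.015]
```

The tin is on its mat (about 3 mm off). Now the dipper: axis about (463,116), jaw direction 94°.

>>> carry_out:
  motion: [0.6, 3.9, 0, 0, 0, 0.012, 0.7, 3.9, 0, 0, 0, 0.012, 0.8, 3.9, 0, 0, 0, 0.012, 0.8, 3.9, 0, 0, 0, 0.012, 0.9, 3.8, 0, 0, 0, 0.012, 0.9, 3.8, 0, 0, 0, 0.012, 1, 3.8, 0, 0, 0, 0.012, 1, 3.8, 0, 0, 0, 0.012]

```text
clock: 24.02
tool_pos: [0.4758, 0.0871, 0.2229]
eef_rot: [-0.038, 0.999, -0.0, -0.001]
contact_force: [0.3, 0.7, 1.2]
opening: 1.002
```

Run:
```python
from h import *
plan(463,116,150,93.7,2)
```

```text
t 24.02 pos [475.8  87.1 222.9] jaw 94.4 open mm 88.3 q7 0.67 turn -0.7 dist/row mm 21.1 deg/row -0.3
[0.53, 1.49, 1.39, -0.0, -0.001, 0.006,
 0.54, 1.49, 1.39, -0.0, -0.001, 0.006]
```

>>> carry_out:
  motion: [0.5, 1.2, 0, 0, 0, 0.012, 0.5, 1.2, 0, 0, 0, 0, 0, 0, 1.5, 0, 0, 0, 0, 0, 1.5, 0, 0, 0, 0, 0, 0, 0, 0, 0]

```text
clock: 24.65
tool_pos: [0.4644, 0.1079, 0.1919]
eef_rot: [-0.032, 0.999, -0.001, -0.002]
contact_force: [0.1, -1.1, 0.2]
opening: 1.0
```

Run:
```python
from h import *
plan(463,116,78,93.7,1)
```

```text
t 24.65 pos [464.4 107.9 191.9] jaw 93.6 open mm 88.1 q7 0.55 turn 0.1 dist/row mm 69.4 deg/row 0.1
[0.07, 0.82, 6.89, -0.002, -0.003, -0.001]
```

>>> carry_out:
  motion: [0.1, 0.8, 0, 0, 0, 0, 0, 0, 1.5, 0, 0, 0, 0, 0, 2, 0, 0, 0, 0, 0, 2, 0, 0, 0, 0, 0, 1.2, 0, 0, 0, 0, 0, 0.2, 0, 0, 0, 0, 0, 0, 0, 0, 0]

```text
clock: 25.52
tool_pos: [0.4636, 0.1174, 0.1249]
eef_rot: [-0.032, 0.999, 0.0, 0.0]
contact_force: [0.3, -0.1, 0.9]
opening: 0.998
```

>>> carry_out:
  motion: [0, 0, 0, 0, 0, 0, 0, 0, 0, 0, 0, 0, 0, 0, 0, 0, 0, 0, 0, 0, 0, 0, 0, 0, 0, 0, 0, 0, 0, 0]
  hand: 4.5
  grip_force: 10

```text
clock: 26.15
tool_pos: [0.4634, 0.1169, 0.1246]
eef_rot: [-0.032, 0.999, -0.0, -0.0]
contact_force: [0.7, -1.1, 0.6]
opening: 0.612
```

Run:
```python
from h import *
plan(600,200,130,93.7,6)
a=snapshot('scene')
im=cv2.resize(a['frame'][150:280,220:383],(600,480),interpolation=cv2.INTER_CUBIC)
cv2.imwrite('pics/7.png',im[:,:,::-1])
```

```text
t 26.15 pos [463.4 116.9 124.6] jaw 93.7 open mm 53.9 q7 0.38 turn 0.0 dist/row mm 27.9 deg/row 0.0
[-2.36, 1.24, -0.84, -0.0, -0.0, -0.0,
 -2.36, 1.24, -0.84, -0.0, -0.0, -0.0,
 -2.36, 1.24, -0.84, -0.0, -0.0, -0.0,
 -2.36, 1.24, -0.84, -0.0, -0.0, -0.0,
 -2.36, 1.24, -0.84, -0.0, -0.0, -0.0,
 -2.36, 1.24, -0.84, -0.0, -0.0, -0.0]
```

View pics/7.png

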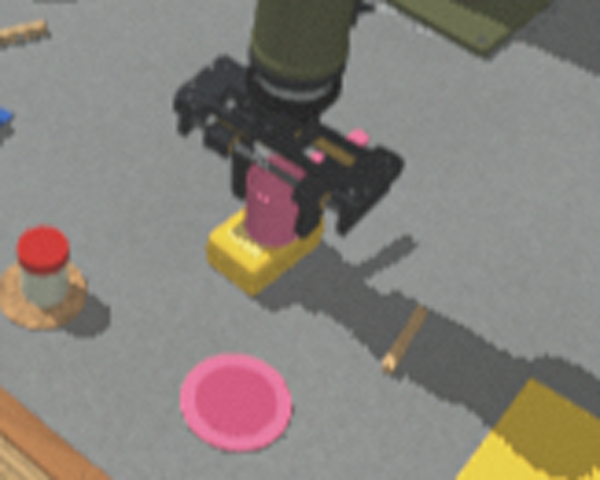

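The cup sits between the fingers. The pink mat is at (236,400) in the crop, and the jar stands well on its coaster. Lift and carry.

>>> carry_out:
  motion: [0, 0, -1.5, 0, 0, 0, 0, 0, -2.5, 0, 0, 0, -2.4, 1.2, -1, 0, 0, 0, -2.4, 1.2, 0, 0, 0, 0, -2.4, 1.2, 0, 0, 0, 0, -2.4, 1.2, 0, 0, 0, 0, -2.4, 1.3, 0, 0, 0, 0, -2.2, 1.3, 0, 0, 0, 0]

```text
clock: 27.2
tool_pos: [0.6008, 0.2004, 0.174]
eef_rot: [-0.032, 0.999, -0.0, -0.001]
contact_force: [0.2, -0.5, -1.8]
opening: 0.614
```

Run:
```python
from h import *
plan(600,200,60,93.7,1)
```

```text
t 27.2 pos [600.8 200.4 174. ] jaw 93.7 open mm 54.1 q7 0.68 turn 0.0 dist/row mm 69.0 deg/row 0.0
[0.08, -0.03, 6.9, -0.0, -0.001, -0.0]
```

>>> carry_out:
  motion: [0, 0, 1.5, 0, 0, 0, 0, 0, 2.5, 0, 0, 0, 0, 0, 2.5, 0, 0, 0, 0, 0, 1, 0, 0, 0, 0, 0, 0.5, 0, 0, 0, 0, 0, 0.3, 0, 0, 0, 0, 0, 0.1, 0, 0, 0, 0, 0, 0, 0, 0, 0]

```text
clock: 28.2
tool_pos: [0.6005, 0.2002, 0.0909]
eef_rot: [-0.032, 0.999, 0.0, 0.0]
contact_force: [-0.3, -0.8, -1.3]
opening: 0.612
```

>>> carry_out:
  motion: [0, 0, 0.1, 0, 0, 0, 0, 0, 0, 0, 0, 0]

```text
clock: 28.45
tool_pos: [0.6004, 0.2001, 0.0895]
eef_rot: [-0.032, 0.999, -0.0, -0.0]
contact_force: [0.2, 0.0, -1.5]
opening: 0.613
```

>>> carry_out:
  motion: [0, 0, 0.1, 0, 0, 0, 0, 0, 0.1, 0, 0, 0, 0, 0, 0, 0, 0, 0]

```text
clock: 28.82
tool_pos: [0.6011, 0.2001, 0.0885]
eef_rot: [-0.032, 0.999, -0.0, 0.001]
contact_force: [-0.2, -1.4, 6.6]
opening: 0.617
```

>>> carry_out:
  motion: [0, 0, 0, 0, 0, 0, 0, 0, 0, 0, 0, 0, 0, 0, 0, 0, 0, 0, 0, 0, -2, 0, 0, 0, 0, 0, -4, 0, 0, 0, 0, 0, -4, 0, 0, 0, 2.3, -1.5, 0, 0, 0, 0, 2.3, -1.5, 0, 0, 0, 0]
  hand: 8.8

```text
clock: 29.82
tool_pos: [0.5563, 0.1673, 0.1895]
eef_rot: [-0.032, 0.999, 0.0, 0.001]
contact_force: [-0.7, -0.7, -0.7]
opening: 0.999
```

Run:
```python
from h import *
a=snapshot('scene');b=snapshot('top')
for s in (a,b): find(s,'case_mid'); find(s,'dipper_mid')
plan(465,112,120,86,4)
```

```text
case_mid 0.95 387 ztop 42 top rect (array([480., 114.]), array([73., 57.]), 0.4) ext [275.8, 205.7, 299.7, 228.0]
dipper_mid 0.85 547 ztop 64 top rect (array([568., 199.]), array([125.,  54.]), 3.7) ext [273.7, 229.7, 314.1, 265.1]
case_mid 0.6 441 ztop 42 top rect (array([455., 127.]), array([102.,  45.]), 21.1) ext [203.0, 208.8, 225.0, 243.6]
dipper_mid 0.58 92 ztop 63 top rect (array([525., 209.]), array([53., 13.]), -8.0) ext [174.3, 189.8, 183.4, 207.2]
t 30.12 pos [557.5 168.3 188.1] jaw 93.7 open mm 88.2 q7 0.64 turn -7.7 dist/row mm 27.7 deg/row -1.9
[2.4, -1.26, 0.57, 0.0, 0.0, 0.034,
 2.35, -1.34, 0.57, 0.0, 0.0, 0.034,
 2.31, -1.41, 0.58, 0.0, 0.0, 0.034,
 2.26, -1.49, 0.58, 0.0, 0.0, 0.034]
```

The dipper is on its mat (within 2 mm). Last, the case at (465,112), yaw about -4°.

>>> carry_out:
  motion: [2.4, -1.3, 0, 0, 0, 0.034, 2.4, -1.4, 0, 0, 0, 0.034, 2.3, -1.5, 0, 0, 0, 0.034, 2.3, -1.5, 0, 0, 0, 0.034, 0, 0, 1, 0, 0, 0, 0, 0, 2, 0, 0, 0, 0, 0, 0, 0, 0, 0]

```text
clock: 31.0
tool_pos: [0.464, 0.1101, 0.1563]
eef_rot: [0.035, 0.999, 0.0, -0.0]
contact_force: [0.8, -0.1, 1.0]
opening: 0.999
```

Run:
```python
from h import *
plan(465,112,26,86,1)
a=snapshot('scene'); find(a,'case_mid')
im=cv2.resize(a['frame'][150:280,220:383],(600,480),interpolation=cv2.INTER_CUBIC)
cv2.imwrite('pics/8.png',im[:,:,::-1])
```

```text
t 31.0 pos [464.  110.1 156.3] jaw 86.0 open mm 88.0 q7 0.36 turn 0.0 dist/row mm 85.3 deg/row 0.0
[-0.09, 0.19, 8.53, 0.0, -0.001, -0.0]
case_mid 0.75 585 ztop 41 top rect (array([469., 114.]), array([95., 59.]), -2.4) ext [276.4, 201.6, 307.7, 228.6]
```

View pics/8.png

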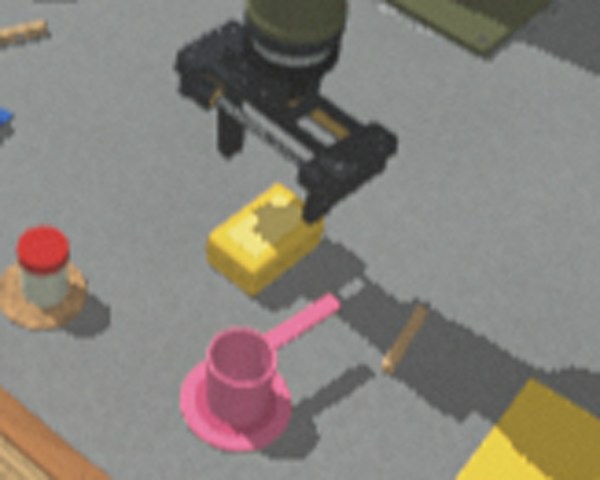

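The dipper is upright in the middle of its mat, and the fingers straddle the case. Descend, staying above the dipper's handle (top at about 62 mm).

>>> carry_out:
  motion: [0, 0.1, 1.5, 0, 0, 0, 0, 0, 2.5, 0, 0, 0, 0, 0, 2.5, 0, 0, 0, 0, 0, 1.3, 0, 0, 0, 0, 0, 0.3, 0, 0, 0, 0, 0, 0, 0, 0, 0]

```text
clock: 31.85
tool_pos: [0.4636, 0.1103, 0.0768]
eef_rot: [0.036, 0.999, 0.0, 0.0]
contact_force: [0.0, 0.8, 0.7]
opening: 1.002
```

>>> carry_out:
  motion: [0, 0, 0, 0, 0, 0, 0, 0, 0, 0, 0, 0, 0, 0, 0, 0, 0, 0, 0, 0, 0, 0, 0, 0]
  hand: 5
  grip_force: 20

```text
clock: 32.35
tool_pos: [0.4634, 0.1104, 0.0768]
eef_rot: [0.036, 0.999, 0.0, 0.0]
contact_force: [0.2, 0.8, 3.2]
opening: 0.681
```

Run:
```python
from h import *
plan(465,406.5,130,95,8)
```

```text
t 32.35 pos [463.4 110.4  76.8] jaw 85.9 open mm 60.0 q7 0.19 turn 9.1 dist/row mm 39.0 deg/row 1.1
[0.24, 3.69, -1.22, 0.0, 0.0, -0.02,
 0.17, 3.7, -1.22, 0.0, 0.0, -0.02,
 0.1, 3.7, -1.22, 0.0, 0.0, -0.02,
 0.02, 3.7, -1.22, 0.0, 0.0, -0.02,
 -0.05, 3.7, -1.23, 0.0, 0.0, -0.02,
 -0.12, 3.7, -1.23, 0.0, 0.0, -0.02,
 -0.2, 3.7, -1.23, 0.0, 0.0, -0.02,
 -0.27, 3.69, -1.23, 0.0, 0.0, -0.02]
```

>>> carry_out:
  motion: [0, 0, -3, 0, 0, 0, 0, 0, -4, 0, 0, 0, 0, 0, -3, 0, 0, 0, 0.3, 4.2, 0, 0, 0, -0.02, 0.2, 4.2, 0, 0, 0, -0.02, 0.1, 4.2, 0, 0, 0, -0.02, 0, 4.2, 0, 0, 0, -0.02, 0, 4.2, 0, 0, 0, -0.02]

```text
clock: 33.35
tool_pos: [0.4635, 0.3206, 0.176]
eef_rot: [-0.014, 1.0, -0.001, -0.001]
contact_force: [1.1, 0.1, -1.9]
opening: 0.682
```

Run:
```python
from h import *
plan(465,406.5,36,95,4)
```

```text
t 33.35 pos [463.5 320.6 176. ] jaw 91.6 open mm 60.0 q7 0.27 turn 3.4 dist/row mm 32.0 deg/row 0.8
[-0.1, 2.15, 2.37, -0.0, -0.0, -0.015,
 -0.13, 2.15, 2.37, -0.0, -0.0, -0.015,
 -0.16, 2.14, 2.37, -0.0, -0.0, -0.015,
 -0.19, 2.14, 2.37, -0.0, -0.0, -0.015]
```

>>> carry_out:
  motion: [-0.1, 2.8, 0, 0, 0, -0.02, -0.1, 2.8, 0, 0, 0, -0.02, -0.2, 2.8, 1.5, 0, 0, -0.015, 0, 0, 2.5, 0, 0, 0, 0, 0, 2.5, 0, 0, 0, 0, 0, 1.5, 0, 0, 0, 0, 0, 0, 0, 0, 0]

```text
clock: 34.22
tool_pos: [0.4632, 0.4034, 0.0953]
eef_rot: [-0.042, 0.999, -0.001, -0.001]
contact_force: [0.4, -0.1, -2.2]
opening: 0.681
```

Run:
```python
from h import *
plan(465,406.5,35.8,95,1)
```

```text
t 34.23 pos [463.2 403.4  95.3] jaw 94.8 open mm 60.0 q7 0.21 turn 0.2 dist/row mm 14.9 deg/row 0.2
[-0.21, 0.3, 1.45, -0.002, -0.002, -0.004]
```

>>> carry_out:
  motion: [-0.1, 0.3, 0.5, 0, 0, 0, 0, 0, 0.5, 0, 0, 0, 0, 0, 0.3, 0, 0, 0, 0, 0, 0.1, 0, 0, 0, 0, 0, 0.1, 0, 0, 0, 0, 0, 0, 0, 0, 0]

```text
clock: 34.98
tool_pos: [0.4645, 0.4073, 0.0815]
eef_rot: [-0.042, 0.999, -0.0, -0.0]
contact_force: [0.1, 0.1, -2.3]
opening: 0.684
```

>>> carry_out:
  motion: [0, 0, 0.1, 0, 0, 0, 0, 0, 0.1, 0, 0, 0, 0, 0, 0, 0, 0, 0]

```text
clock: 35.35
tool_pos: [0.4645, 0.4074, 0.0809]
eef_rot: [-0.042, 0.999, -0.0, 0.0]
contact_force: [-1.3, -3.4, 9.0]
opening: 0.681
```

>>> carry_out:
  motion: [0, 0, 0, 0, 0, 0, 0, 0, 0, 0, 0, 0, 0, 0, 0, 0, 0, 0, 0, 0, -3, 0, 0, 0, 0, 0, -4, 0, 0, 0, 0, 0, -4, 0, 0, 0, 2, 3, 0, 0, 0, 0, 2, 3, 0, 0, 0, 0]
  hand: 8.8

```text
clock: 36.35
tool_pos: [0.4198, 0.4642, 0.1901]
eef_rot: [-0.041, 0.999, 0.0, 0.0]
contact_force: [0.1, -0.0, 0.5]
opening: 1.0
```

>>> carry_out:
  motion: [3, 3.5, -1, 0, 0, 0, 3, 3.5, -1, 0, 0, 0, 3, 3.5, 0, 0, 0, 0, 3, 3.5, 0, 0, 0, 0, 3, 3.5, 0, 0, 0, 0, 0, 0, 0, 0, 0, 0, 0, 0, 0, 0, 0, 0]

```text
clock: 37.22
tool_pos: [0.2562, 0.6251, 0.209]
eef_rot: [-0.042, 0.999, -0.001, 0.0]
contact_force: [0.4, -0.7, 0.5]
opening: 0.999
```

Run:
```python
from h import *
a=snapshot('scene');b=snapshot('top')
for s in (a,b):
    for n in ['case_mid','tin_mid','brush_mid','dipper_mid','jar_mid']: find(s,n)
cv2.imwrite('pics/9.png',np.hstack([a['frame'][100:340,120:420],b['frame'][120:300,60:460][:, :]] if 0 else [cv2.resize(a['frame'][110:320,130:410],(400,300)),cv2.resize(b['frame'][110:290,60:440],(400,300))])[:,:,::-1])
print(monitor.get_state()['clock'])
```

```text
case_mid 0.6 791 ztop 45 top rect (array([469., 408.]), array([96., 58.]), 6.8) ext [352.8, 253.4, 387.3, 288.4]
tin_mid 0.65 557 ztop 46 top rect (array([ 586., -209.]), array([106.,  64.]), 11.9) ext [188.0, 166.1, 215.7, 196.9]
brush_mid 0.51 322 ztop 45 top rect (array([ 504., -403.]), array([92., 52.]), 1.9) ext [175.5, 135.8, 200.3, 157.6]
dipper_mid 0.95 543 ztop 64 top rect (array([567., 201.]), array([127.,  53.]), 1.6) ext [275.3, 228.9, 315.4, 264.6]
jar_mid 0.48 271 ztop 65 top rect (array([638.,   9.]), array([46., 41.]), 48.0) ext [224.9, 209.4, 238.4, 234.7]
case_mid 0.85 887 ztop 46 top rect (array([461., 403.]), array([92., 59.]), 6.3) ext [93.5, 203.8, 119.4, 243.0]
tin_mid 0.78 961 ztop 46 top rect (array([ 578., -213.]), array([103.,  63.]), 11.6) ext [316.5, 164.8, 349.6, 206.2]
brush_mid 0.68 631 ztop 46 top rect (array([ 498., -406.]), array([91., 47.]), 4.0) ext [393.0, 196.3, 417.7, 230.3]
brush_mid 0.67 232 ztop 65 top rect (array([631.,   5.]), array([41., 35.]), 1.0) ext [247.1, 156.8, 260.9, 174.5]
dipper_mid 0.63 486 ztop 65 top rect (array([562., 195.]), array([121.,  49.]), 3.2) ext [173.3, 162.5, 194.4, 206.6]
dipper_mid 0.38 360 ztop 7 top rect (array([ 580., -211.]), array([132.,  89.]), 10.6) ext [311.4, 161.3, 355.1, 210.0]
jar_mid 0.5 255 ztop 65 top rect (array([633.,   6.]), array([44., 38.]), 0.5) ext [248.9, 151.9, 262.3, 175.0]
37.825
```

View pics/9.png

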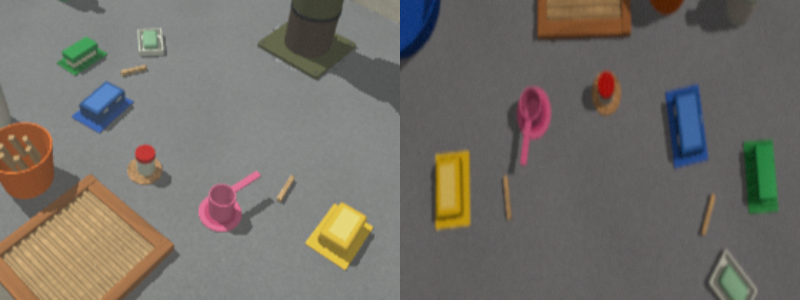

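All five things stand centred on their own mats, and the arm is clear at the left rear. Handing in.

```bash
python3 -c "
from h import *
print(workorder.finish_job())"
```

```text
the job is handed in; nothing more can be done
None
```

I took both stacks apart and put each thing on its own mat: first the jar, lowered until I felt contact, then the brush, tin, dipper and soap case. I handed the job in at about 38 s of the 136 s allowed; the hand-in gave no verdict.

- **Position:** in the last pictures all five things stand upright, each about 5 mm or less from its mat's middle (limit 15 mm). The tin, soap case and brush lie along their mats within about 3° (limit about 17°).
- **Clearance:** the gripper was open and well clear of everything.
- **Disagreement:** the two cameras differed by a steady 7–8 mm in x and about 4 mm in y. I used their average, which matched where the robot's tool put the jar. Comparing each thing with its mat in the same camera gave the same result.
- **Network errors:** the finder sometimes gave the wrong object. In the last check it gave the jar as a second "brush" and the blue mat as a second "dipper". I ignored these after comparing them with the pictures.

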